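Clamp the nozzle body in the quick-release vise

ROBOT

A 6-joint arm with a two-finger parallel gripper is mounted at the origin on the work surface. World frame = base frame: x ahead of the robot, y to its left, z up, the work surface at z = 0. Lengths are in m, angles in rad, forces in N, time in s.
With the tool pointing down it reaches from about 0.35 to 0.8 m from the base axis. Payload 7.3 kg.
Tool frame: the origin (TCP) lies between the finger pads; the fingertips stand 25 mm ahead of it and the grasp point (between the pads) lies 6 mm ahead of it (r.tip_extent is the distance from the TCP to the fingertips, in m); z points along the fingers, y is the direction in which the jaws open and shut (so a half turn about z gives the same grasp; the last joint's range is limited). The gripper opens to 85 mm and grips with 20 to 120 N. Pads are 22 mm wide; open, the fingers measure 114 mm over their backs; the gripper's body (76 mm by 85 mm) begins 54 mm behind the grasp point. The pads swing forward as they close: fully open they stand 13 mm farther back than shut.
Start: joints at [-1.359, 0.342, 1.524, -0, 1.275, -0.146], TCP at [0.184, -0.492, 0.256] pointing down, gripper open.
Joint ranges: [-2.53, 2.53], [-0.77, 2.02], [0.04, 2.7], [-1, 4.14], [0.28, 2.66], [-3.11, 3.11]. Speed limits (rad/s): [2.57, 2.57, 3.14, 3.14, 3.14, 3.14].

INTERFACE

Orientations are given as a unit quaternion [x, y, z, w].
In Python, from workcell import r, command_gripper, optics gives the robot as it stands. The module is installed in compiled form; this text tells all that it offers. Calls block until the motion is done:
- r.reach(position, orientation): joint-space move of the TCP to a pose.
- r.move_straight(position, orientation=None, speed=0.15, max_force=None): straight line of the TCP; orientation=None keeps the orientation; speed is the mean speed in m/s. With max_force (N) it stops when the force on the tool has changed by that much, and returns True; else False.
- r.movej(angles): joint-space move.
- command_gripper(opening, force=None): finger opening in m; force is the grip in N (None keeps the last); returns when the fingers have stopped.
- r.hold(seconds).
- r.solve_ik(position, orientation): joint angles nearest the present ones, or None.
- r.read_state(): the state.
- optics.get_image(name): name is "side" or "top"; returns (picture, depth): 480x640x3 uint8, red, green, blue; 480x640 float32, m along the optical axis (not along the pixel's ray), 0 where there is no reading.
- optics.camera_model(name): a dict with "K" (3x3 intrinsics, pixels), "R" (3x3) and "t" (3): a world point X has camera coordinates R X + t. Camera axes: x right, y down, z forward; pixel columns grow to the right and rows downward; lengths in m; the calibration is good to about 2 mm. A picture is of the moment at which its call begins. camera_model takes no time and is no camera call.
A pose or a line that the arm cannot do raises r.PlanningError and nothing moves.
- r.finish_job(): hands the job in, once; it reports no verdict.
The state is a dict: "time_s": time; "joint_positions": joint angles; "dq": joint speeds; "tau": joint torques, N m; "eef_pos": TCP position; "eef_rot": TCP orientation; "contact_force": force on the tool from outside, world axes, zero at the start; "torque": the same for the moment, N m; "grip_width": finger opening in m.
Only numpy, scipy, OpenCV 4.12 (cv2) and the standard library are available. Lean on these libraries where they do the work, as an engineer would, in place of code of your own. Each camera call takes 0.05 s, during which the arm holds its last target. There are 200 camera calls.

TASK

A brass nozzle body stands loose on the work rest of the quick-release bench vise. Squeeze the quick-release lever against its post, slide the jaw up to the nozzle body so that it stands against the fixed jaw, let the lever spring fully back so that the vise locks, then wind the crank clockwise until the nozzle body is gripped firmly hand-tight, and let go. The brass is soft, so do not overtighten it, keep it upright on its rest, and leave the other things on the bench where they are.

Things in the scene. Friction and masses are not known exactly. Their poses are not given: they have to be found in the camera images.
- nozzle: Brass nozzle body, 0.3 kg, upright and loose on the vise's work rest between the jaws: hexagon foot 32 mm across flats, 46 mm tall, then a 20 mm barrel and 9 mm tip, 92 mm tall in all. Origin at the centre of its underside, z up its axis, y square to a pair of flats facing the jaws within a few degrees. Stands 0 to 4 mm clear of the fixed jaw until the sliding jaw pushes it home.
- nozzle_mid (a point): Centre of the nozzle body's hexagon foot, 23 mm above its underside.
- fixed_face (a point): Middle of the fixed jaw's face, 85 mm above the bench. Axes of the vise: y along the vise from fixed jaw to crank, z up, x across. The vise, 100 mm wide and 320 mm long, is bolted to the bench; its work rest is 58 mm above the bench, its two ways reach 34 mm.
- jaw: The sliding jaw: grey casting with a steel face plate 96 mm wide, top 124 mm above the bench; it rides ahead of the carriage on the screw's nose. For its position use jaw_face.
- jaw_face (a point): Middle of the sliding jaw's face, 85 mm above the bench, axes of the vise. Its y distance from fixed_face is the jaw opening: about 32 mm once the nozzle body touches both jaws.
- carriage (a joint): Position of the carriage on the bed (m), smaller towards the fixed jaw. The carriage (grey block 104 mm wide, 60 mm along the vise, top 128 mm above the bench) carries jaw, screw, crank and lever. A toothed dog locks it in a rack of 8 mm pitch (2 mm of play); with the lever squeezed it slides with about 3 N.
- lever (a joint): Angle of the quick-release lever (rad): 0 sprung fully back, dog down in the rack; 0.30 fully squeezed; the dog clears the rack above 0.24. If, let go, it stays above 0.05, the dog sits on a tooth: it drops in when the carriage shifts a few mm, which winding the crank against the work also does.
- squeeze (a point): Midway between the outer faces of the lever (fixed-jaw side, hinged at its foot, spring 7 to 10 N here) and its rigid post (crank side), 178 mm above the bench, axes of the vise. Steel blades 22 to 24 mm wide in x, standing 140 to 196 mm above the bench, 46 mm over both in y at rest. Pinched along y the lever moves 13 mm to the post and stops (33 mm over both); the carriage slides with them.
- crank_axis (a point): Point on the screw axis (parallel to the vise's y), 105 mm above the bench, level in y with the middle of the crank's grip; moves with the carriage. The crank turns about it: clockwise, seen from the crank's end looking to the fixed jaw (from the top over to the vise's -x side), drives the jaw on 12 mm a turn. It stays put when let go. Closing on the work can take up to two turns.
- crank_grip (a point): Middle of the crank's grip: black cylinder 22 mm across, 70 mm long, parallel to the vise's y, spinning freely on its pin, 38 mm from the screw axis; the crank arm is 46 mm away towards the jaws. Along its circle it takes about 5 N running free, then more as the jaw bites: 8 N or less is still loose, 10 to 12 N is firmly hand-tight, from 14 N on the brass is bruised.
- mallet: Black rubber mallet with a wooden handle, 300 mm long, lying on the bench; not part of the job.
- coupler: Green anodized coupler sleeve, 46 mm across, 52 mm tall, standing on the bench; not part of the job.
- holder_box: Open cardboard box 85 x 205 x 38 mm with a steel injector holder in it; not part of the job.
There are look-alikes about, which are no part of the job. What is meant by the nozzle is not pink or purple, and is the larger of those in its own colour.

How it is judged:
By the outcome, as a careful person would: the job done as asked, in the order asked, and still so for the second after the job is handed in, with the robot touching nothing.
It also fails if it takes over 72 s, if anything falls off the work surface, if the arm or the gripper's body presses on something with over 40 N, if the wrist force passes 120 N, or if a joint passes its speed limit or range.

## Working session

There is one attempt and no reset: what is moved stays moved. The work goes in short steps, each a Python script; the robot and the scene stay as the last script left them, time stands still between calls to the robot, and variables do not carry over. Pictures are saved under pics/ and viewed, about 8 in all and at most 12, crops included, and the job is handed in when it is done.

```bash
mkdir -p pics; python3 - <<'E'
from workcell import r, optics
import cv2, numpy as np
for n in("side","top"):
    p,d=optics.get_image(n); cv2.imwrite(f"pics/{n}0.png",p[:,:,::-1]); np.save(f"pics/{n}0.npy",d)
    m=optics.camera_model(n); print(n,m["K"].round(1).tolist(),m["R"].round(3).tolist(),m["t"].round(3).tolist())
s=r.read_state(); print({k:np.round(v,3).tolist() for k,v in s.items()})
E
```

```text
side [[545.8, 0.0, 323.1], [0.0, 545.8, 239.2], [0.0, 0.0, 1.0]] [[0.834, -0.552, 0.004], [-0.282, -0.432, -0.857], [0.475, 0.713, -0.516]] [-0.498, 0.283, 0.957]
top [[502.3, 0.0, 311.6], [0.0, 502.3, 247.8], [0.0, 0.0, 1.0]] [[-0.013, -1.0, -0.002], [-0.996, 0.014, -0.089], [0.089, 0.001, -0.996]] [0.022, 0.613, 1.439]
{'time_s': 0.1, 'joint_positions': [-1.359, 0.343, 1.525, -0.0, 1.275, -0.146], 'dq': [0.001, -0.001, -0.003, 0.001, 0.001, -0.0], 'tau': [0.001, -43.445, -24.649, -0.0, 0.005, -0.0], 'eef_pos': [0.184, -0.491, 0.256], 'eef_rot': [0.984, 0.178, -0.0, -0.001], 'contact_force': [-0.539, 0.3, -0.011], 'torque': [0.021, -0.029, -0.001], 'grip_width': 0.086}
```

View pics/side0.png

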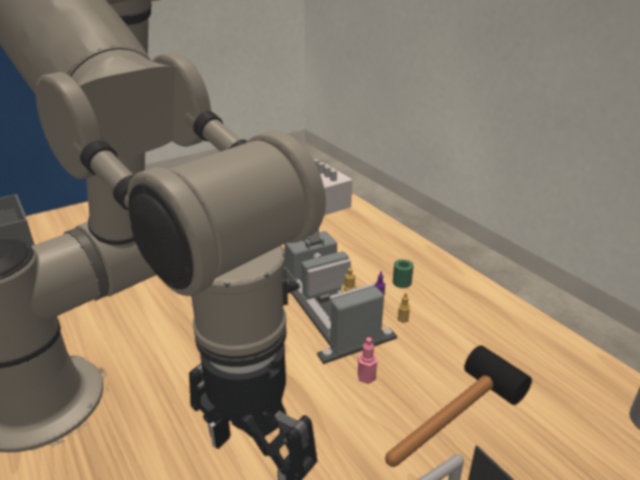

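View pics/top0.png

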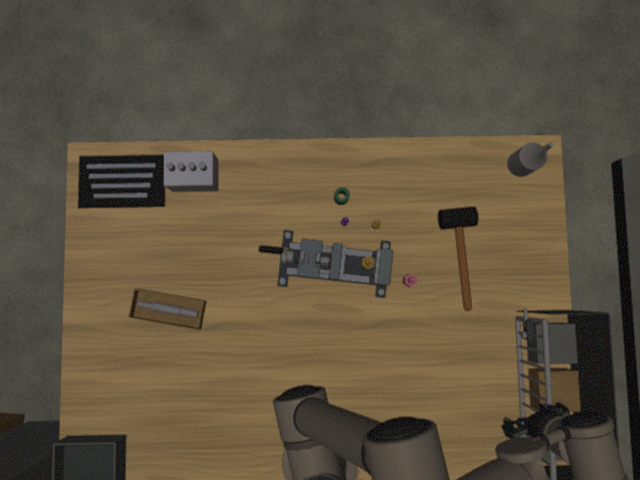

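The top view shows the vise from its crank, grip at (268,249), to the fixed jaw at (385,262). Nozzle candidates are:
- brass at (368,262), between the jaws
- smaller brass at (376,224), on the bench
- purple at (345,221)
- pink at (409,280)

I choose the brass one between the jaws and check it in an enlarged crop.

```bash
cat > h.py <<'E'
import numpy as np, cv2
from workcell import r, command_gripper, optics
def pix2w(n,u,v,d=None,z=None):
    m=optics.camera_model(n);K,R,t=map(np.array,(m["K"],m["R"],m["t"]))
    ray=R.T@np.linalg.solve(K,[u,v,1.]);c=-R.T@t
    return c+ray*(d if z is None else (z-c[2])/ray[2])
def w2pix(n,X):
    m=optics.camera_model(n);q=m["K"]@(m["R"]@np.array(X)+m["t"]);return q[:2]/q[2]
def crop(n,name,u0,v0,u1,v1,f):
    p,d=optics.get_image(n)
    cv2.imwrite(f"pics/{name}.png",cv2.resize(p[v0:v1,u0:u1,::-1],None,fx=f,fy=f,interpolation=cv2.INTER_CUBIC))
    np.save(f"pics/{name}.npy",d);return p,d
def f(x):return np.round(x,4).tolist()
E
python3 - <<'E'
from h import *
p=cv2.imread("pics/top0.png");d=np.load("pics/top0.npy")
c=cv2.resize(p[215:310,250:410],None,fx=5,fy=5,interpolation=cv2.INTER_CUBIC)
c=cv2.convertScaleAbs(c,alpha=1.8)
cv2.imwrite("pics/topc.png",c)
# height map
v,u=np.mgrid[0:480,0:640];m=optics.camera_model("top")
P=np.stack([(u-m["K"][0,2])/m["K"][0,0]*d,(v-m["K"][1,2])/m["K"][1,1]*d,d],-1)
W=(P-m["t"])@m["R"]
np.save("pics/W.npy",W)
np.set_printoptions(linewidth=250)
print((W[228:300:3,256:400:4,2]*1000).astype(int))
E
```

```text
[[  -3    0    0    3    4    3   -1   -1   -2    5   -3   -4   -5    6   -1   -2   -2   -1   -1    2    4    1   -1   -1   -1    4    0   -1   -1    2    8    1    2    0    7    5]
 [  -2    0    0    3    0    0    1   12    8   12    1   -3    0   -4   -1    0   -3   -2    0   -7   -2    5   -3   -3    2   -6   -1   -2    3    1    0    3    0    0    2   -1]
 [  -5    0    0    0   -9   -5   -3    9   17   11    3   -3    0   -1   -2    0    0    2    0   -2   -4   -3   -1   -3    3    0    1   -1    0    4    0    3    2    3   -4   -5]
 [   4   -4    1   -4    1   -2   -5    9   14   11    1    0    2   -2    4    1    0    1   -1    0    3    4    1   -3    0    0    0    0    3    2   -1    5    2   -5    1   -4]
 [   1    1    0    0    1    3    3    6    9    8    1    0  130  125  128  126  120    4    5    1    1    9    0    4    2    2   -4    6    0   -3    4    0    0    0   -2   -1]
 [  -5    0   -1    0    0    3    2   10   18   29   31   33  129  131  131  130  130    1    0   -2  120  124    5    1    2    1   -4   -2    0    4    0    6   17   13    3    1]
 [
[... 2592 characters left out ...]
   4   -3    2    1   -5    2   -6   -3    0    1    1    0   -2   -7   -2   -2    2   -3    2   -6   -5    1    0   -4    8    9    8    3    1    6]
 [  -2    0   -9   -2    4    0    0    3    4    2    2    1    0   -3    0   -3    0   -1    0    0    2    1    0    1    1   -1   -6    0    0    1   13   18   12    4    0    1]
 [  -1    1   -1    1    2   -4    2   -5   -4    0    0    2    0    1    1    8    0   -1    0    2    3   -2    3    5   -3    3   -5   -1    2    1   14   13    9   -1    1   -1]
 [   1   -1    4    3    0    3   -5    0    9    2    1    2   -5    8   -1    0   -1    6   -5    0    1   -9    0   -4    2   -1   -6    6   -4    0    7   -5   10    1   -3    0]]
```

View pics/topc.png

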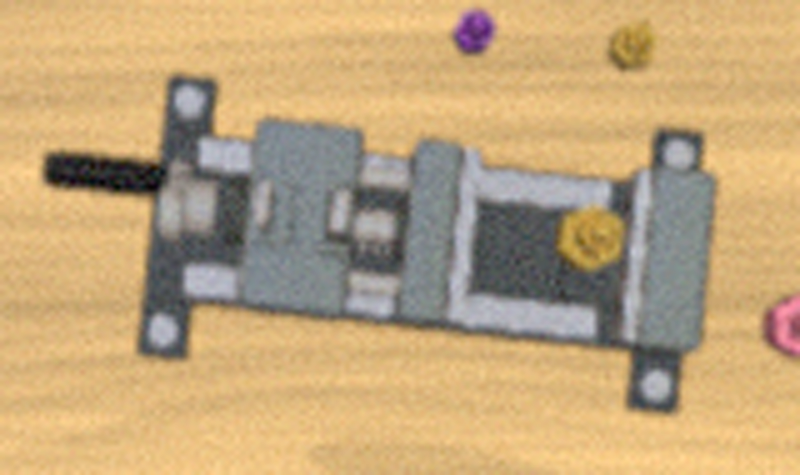

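The crop shows the brass hexagon at (590,238), clearly larger than the loose brass one at (630,45), so that is the nozzle. The post is at about (262,197), the lever at about (340,212) and the grip spans (45..165,172). Next I measure the vise frame.

```bash
python3 - <<'E'
from h import *
W=np.load("pics/W.npy")
def sel(u0,u1,v0,v1,a,b):
    w=W[v0:v1,u0:u1].reshape(-1,3); return w[(w[:,2]>a)&(w[:,2]<b)]
for n,a in dict(fixed=(374,397,244,290,.1,.13),carr=(296,325,236,280,.112,.14),jaw=(329,347,240,282,.1,.135),blades=(296,325,240,280,.155,.215),post=(296,309,240,280,.155,.215),lever=(309,325,240,280,.155,.215),grip=(256,283,243,256,.055,.1),noz=(360,376,250,275,.075,.15)).items():
    P=sel(*a); c,s,ang=cv2.minAreaRect((P[:,:2]*1000).astype(np.float32))
    print(n,len(P),"ctr",f(c),"size",f(s),"ang",round(ang,2),"mean",f(P.mean(0)),"z95",round(np.percentile(P[:,2],95),3))
# precise edges from image pixels (crop px /5 + offset -.4)
def q(x,y,z): return f(pix2w("top",250+x/5-.4,215+y/5-.4,z=z))
print("jawface edge",q(478,155,.124),q(462,327,.124),"fixed",q(642,172,.118),q(624,342,.118))
print("grip ends",q(47,170,.07),q(165,175,.07),"bolts",q(189,100,.014),q(162,330,.014),q(679,152,.014),q(655,384,.014))
print("noz",q(592,238,.104), "ways",q(200,153,.034),q(610,193,.034),q(185,280,.034),q(596,320,.034))
E
```

```text
fixed 591 ctr [552.6495, -180.0024] size [48.094, 99.6096] ang 83.59 mean [0.5523, -0.1807, 0.1173] z95 0.122
carr 797 ctr [577.9728, 18.2658] size [76.7694, 106.6436] ang 89.17 mean [0.5768, 0.0208, 0.128] z95 0.136
jaw 519 ctr [568.2716, -53.4876] size [42.7196, 99.7612] ang 83.23 mean [0.5674, -0.0549, 0.1218] z95 0.128
blades 66 ctr [577.1356, 17.9722] size [48.1348, 22.2773] ang 84.74 mean [0.5764, 0.0183, 0.1946] z95 0.203
post 33 ctr [578.937, 37.6249] size [7.9272, 22.2072] ang 87.16 mean [0.5788, 0.0379, 0.1909] z95 0.2
lever 33 ctr [574.1832, -1.379] size [7.7814, 19.8238] ang 89.32 mean [0.5739, -0.0013, 0.1983] z95 0.204
grip 179 ctr [606.6417, 130.4038] size [68.3214, 21.024] ang 83.99 mean [0.6062, 0.1306, 0.0784] z95 0.084
noz 166 ctr [564.4662, -143.4795] size [36.9363, 63.7072] ang 83.4 mean [0.5623, -0.1439, 0.1094] z95 0.141
jawface edge [0.609, -0.0782, 0.124] [0.5155, -0.0677, 0.124] fixed [0.599, -0.1681, 0.118] [0.5063, -0.156, 0.118]
grip ends [0.6088, 0.1627, 0.07] [0.605, 0.0958, 0.07] bolts [0.6541, 0.0845, 0.014] [0.5188, 0.1016, 0.014] [0.6194, -0.2039, 0.014] [0.4834, -0.1863, 0.014]
noz [0.564, -0.1415, 0.104] ways [0.6207, 0.0774, 0.034] [0.5942, -0.1603, 0.034] [0.547, 0.0868, 0.034] [0.5207, -0.1505, 0.034]
```

```bash
cat >> h.py <<'E'
from scipy.spatial.transform import Rotation as Ro
a=np.radians(7.0); ey=np.array([np.sin(a),np.cos(a),0]); ex=np.array([np.cos(a),-np.sin(a),0]); ez=np.array([0,0,1.])
def quat(y): return Ro.from_matrix(np.column_stack([np.cross(y,-ez),y,-ez])).as_quat()
mid=np.array([.577,.018,0]); c0=mid+.0065*ey
def st(): s=r.read_state(); return round(s["time_s"],2),f(s["eef_pos"]),np.round(s["contact_force"],1).tolist(),round(s["grip_width"],4)
E
python3 - <<'E'
from h import *
for n,y in dict(py=ey,my=-ey).items():
    print(n,[None if q is None else f(q) for q in (r.solve_ik(c0+ez*.28,quat(y)),r.solve_ik(c0+ez*.184-.06*ey,quat(y)))])
ax=np.array([.591,.1295,.105])-.057*ey
for n,y in dict(px=ex,mx=-ex).items():
    print(n,[None if q is None else f(q) for q in (r.solve_ik(ax+ez*.05,quat(y)),r.solve_ik(ax-ez*.03,quat(y)))])
Q=r.solve_ik(c0+ez*.28,quat(ey)),r.solve_ik(c0+ez*.28,quat(-ey))
best=min([(abs(q[5]),s) for q,s in zip(Q,(1,-1)) if q is not None])[1]; print(best)
r.reach(c0+ez*.28,quat(best*ey)); print(st())
crop("top","top1",250,195,410,315,5); crop("side","side1",250,200,430,380,3.3)
E
```

```text
py [[-0.0902, 0.4249, 1.331, -0.0, 1.3857, -1.5388], [-0.1955, 0.4907, 1.4989, -0.0, 1.152, -1.6441]]
my [[-0.0902, 0.4249, 1.331, -0.0, 1.3857, 1.6028], [-0.1955, 0.4907, 1.4989, -0.0, 1.152, 1.4974]]
px [[-0.006, 0.55, 1.4831, -0.0, 1.1085, 0.1162], [-0.006, 0.6486, 1.5579, -0.0, 0.9351, 0.1162]]
mx [[-0.006, 0.55, 1.4831, -0.0, 1.1085, -3.0254], [-0.006, 0.6486, 1.5579, -0.0, 0.9351, -3.0254]]
1
(2.42, [0.5778, 0.0235, 0.28], [0.6, 0.6, 0.2], 0.0851)
```

View pics/side1.png

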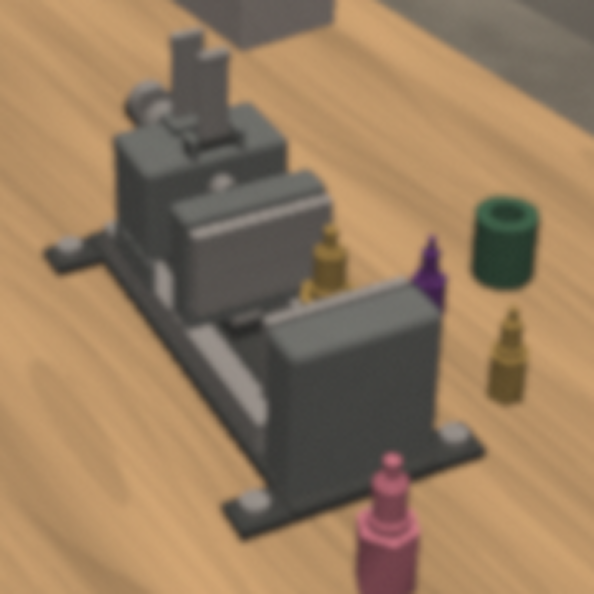

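The side crop shows the post at (187,35) and the lever at (213,52), both upright at rest, with the nozzle at (330,260). I check that these agree with the estimate, then squeeze.

```bash
python3 - <<'E'
from h import *
for P in (mid-.020*ey+ez*.196, mid+.020*ey+ez*.196):
    p=w2pix("side",P); print("pred crop",f((p-[250,200])*3.3))
q=quat(ey)
print(r.move_straight(c0+ez*.184,q,speed=.12,max_force=8),st())
for w in (.065,.056,.05,.044,.038,.02):
    command_gripper(w,force=30); print(w,st())
E
```

```text
pred crop [213.3996, 55.1868]
pred crop [186.3697, 28.3144]
False (3.47, [0.5783, 0.0244, 0.1848], [0.6, -0.4, -0.0], 0.0853)
0.065 (3.81, [0.578, 0.0242, 0.1845], [0.4, -1.6, 1.1], 0.0651)
0.056 (4.07, [0.5781, 0.0231, 0.1848], [-1.0, -6.6, 4.4], 0.0558)
0.05 (4.3, [0.5781, 0.0227, 0.185], [-1.9, -6.3, 6.3], 0.0501)
0.044 (4.53, [0.5783, 0.0224, 0.1854], [-1.6, -7.6, 6.1], 0.0445)
0.038 (4.77, [0.5785, 0.0238, 0.1858], [-1.4, -1.6, 9.5], 0.0381)
0.02 (4.98, [0.5785, 0.0242, 0.186], [-0.8, -0.8, 10.4], 0.037)
```

Width 37 mm is plausible for a full squeeze: the lever leans, so the fingertips touch it lower down, where about 38 mm is left. The slide will show it.

```bash
python3 - <<'E'
from h import *
p0=np.array(r.read_state()["eef_pos"])
for d,s,m in ((.008,.03,15),(.045,.05,15),(.068,.02,9)):
    hit=r.move_straight(p0-d*ey,None,speed=s,max_force=m); print(d,hit,st())
    if hit: break
print("travel",f((p0-np.array(r.read_state()["eef_pos"]))@ey))
crop("top","top2",250,195,410,315,5); crop("side","side2",250,200,430,380,3.3)
E
```

```text
0.008 True (5.28, [0.5778, 0.0178, 0.1861], [-0.2, -2.9, 4.4], 0.0365)
travel 0.0064
```

View pics/side2.png

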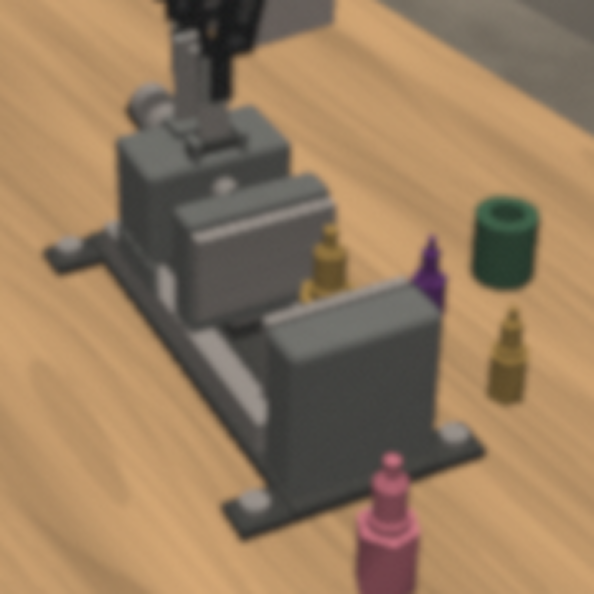

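The carriage moved only about 1–2 mm (the carriage corner went from (116,140) to (118,140)), so it is still within its play and locked. I'll squeeze harder, contact the lever higher up, and watch the width.

```bash
python3 - <<'E'
from h import *
command_gripper(.02,force=60); print("60N",st())
command_gripper(.07,force=40)
p=c0+ez*.194
r.move_straight(p,None,speed=.1); print("up",st())
command_gripper(.02,force=40); print("40N",st())
command_gripper(.02,force=70); print("70N",st())
r.hold(.2);print(st())
crop("side","side3",270,180,350,260,7); 
p0=np.array(r.read_state()["eef_pos"])
hit=r.move_straight(p0-.012*ey,None,speed=.03,max_force=15); print(hit,st())
crop("side","side4",270,180,350,260,7)
a,b=[cv2.imread(f"pics/side{i}.png") for i in(3,4)]
cv2.imwrite("pics/cmp1.png",cv2.resize(np.hstack([a,b]),(800,400)))
E
```

```text
60N (5.59, [0.5778, 0.0185, 0.1862], [-0.8, -1.4, 6.9], 0.0351)
up (6.28, [0.5782, 0.0248, 0.1946], [-0.2, 1.1, -0.7], 0.0704)
40N (6.69, [0.5783, 0.0239, 0.1954], [-1.7, -0.5, 8.5], 0.0333)
70N (6.91, [0.5783, 0.0241, 0.1956], [-1.5, 0.4, 10.1], 0.0319)
(7.11, [0.5783, 0.0241, 0.1956], [-1.2, 0.6, 9.5], 0.0321)
False (7.72, [0.5767, 0.0114, 0.1956], [-0.8, -3.1, 2.4], 0.0325)
```

View pics/cmp1.png

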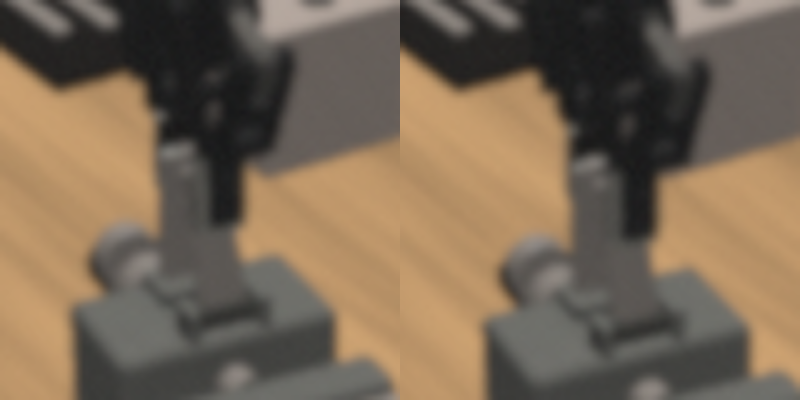

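The carriage now slides with the fingers, at about 3 N (its corner went from (75,310) to (487-400=87,322) between frames). I carry on to contact.

```bash
python3 - <<'E'
from h import *
p0=np.array(r.read_state()["eef_pos"])
for d,s,m in ((.036,.06,15),(.062,.02,9)):
    hit=r.move_straight(p0-d*ey,None,speed=s,max_force=m); print(d,hit,st())
    if hit: break
print("travel",f((p0-np.array(r.read_state()["eef_pos"]))@ey))
crop("top","top2",250,195,410,315,5); crop("side","side5",250,200,430,380,3.3)
p,d=optics.get_image("top")
E
```

```text
0.036 False (8.54, [0.5722, -0.0249, 0.1956], [-3.3, -2.9, 3.2], 0.0323)
0.062 True (9.13, [0.5716, -0.0298, 0.1956], [0.4, 3.2, 3.0], 0.0321)
travel 0.0416
```

View pics/side5.png

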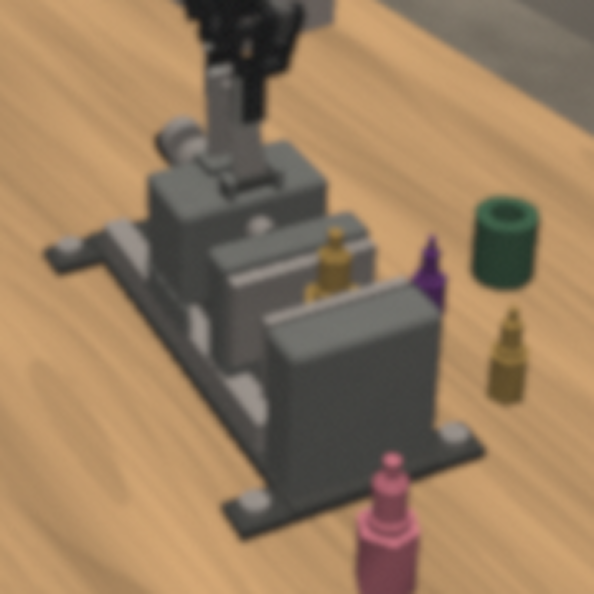

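```bash
python3 - <<'E'
from h import *
r.hold(.15); print(st())
p0=np.array(r.read_state()["eef_pos"])
for k in range(3):
    hit=r.move_straight(p0-.012*ey,None,speed=.015,max_force=13); print(hit,st(),"travel",f((p0-np.array(r.read_state()["eef_pos"]))@ey))
    r.hold(.1)
    print(st())
    if k and np.dot(r.read_state()["contact_force"],ey)>6: break
crop("side","side6",250,200,430,380,3.3)
E
```

```text
(9.43, [0.5715, -0.0298, 0.1956], [2.3, 4.0, 4.1], 0.032)
True (9.8, [0.5716, -0.0299, 0.1955], [0.3, 3.1, 3.0], 0.0322) travel 0.0001
(9.9, [0.5716, -0.0298, 0.1955], [0.9, 4.7, 2.9], 0.0323)
True (10.27, [0.5715, -0.0299, 0.1955], [0.4, 4.2, 2.6], 0.0319) travel 0.0001
(10.37, [0.5716, -0.0299, 0.1955], [-0.1, 2.8, 3.6], 0.0326)
True (10.73, [0.5715, -0.03, 0.1955], [1.3, 4.0, 3.1], 0.0319) travel 0.0002
(10.83, [0.5715, -0.03, 0.1955], [1.2, 3.6, 4.1], 0.032)
```

It's against a hard stop: 13 N change with no travel, so the jaw, nozzle and fixed jaw are in contact. Now I release the lever and look.

```bash
python3 - <<'E'
from h import *
command_gripper(.085); print(st())
p0=np.array(r.read_state()["eef_pos"]); r.move_straight(p0+ez*.10,None,speed=.25); print(st())
crop("side","side7",270,190,370,290,6); crop("top","top7",270,225,400,290,6)
a=cv2.imread("pics/side7.png");b=cv2.imread("pics/top7.png")
b=cv2.convertScaleAbs(b,alpha=1.6)
print(b.shape)
cv2.imwrite("pics/c7.png",cv2.resize(np.vstack([cv2.resize(a,(780,780))[:600:],b]),(598,760))[:760] if 0 else np.hstack([cv2.resize(a,(400,400)),cv2.resize(b,(400,200)) if 0 else cv2.resize(b[:,:390],(400,400))]))
E
```

```text
(11.45, [0.5715, -0.0298, 0.1954], [0.0, -0.0, 0.7], 0.085)
(12.0, [0.5715, -0.0297, 0.2957], [0.0, -0.0, 0.2], 0.0847)
(390, 780, 3)
```

View pics/c7.png

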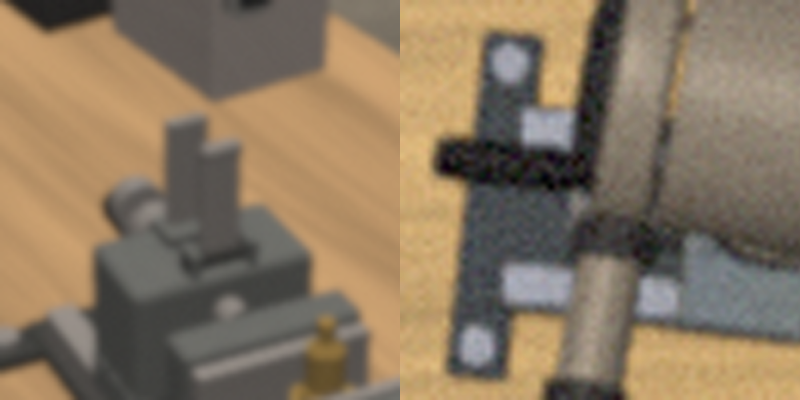

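```bash
python3 - <<'E'
from h import *
print("now post",(316.5,220),"lever",(270+221/4,190+146/4))
for s in (.044,.048,.052,.055):
    b=mid-s*ey; P=[w2pix("side",b+k*ey+ez*.196) for k in(.020,-.020)]
    print(s,f(P[0]),f(P[1]),"diff",f(P[1]-P[0]), "grip end top", f(w2pix("top",np.array([.6088,.1627,.07])-s*ey)))
b=mid;P=[w2pix("side",b+k*ey+ez*.196) for k in(.020,-.020)];print("start diff",f(P[1]-P[0]))
W=None
d=np.load("pics/top7.npy");v,u=np.mgrid[0:480,0:640];m=optics.camera_model("top")
P=np.stack([(u-m["K"][0,2])/m["K"][0,0]*d,(v-m["K"][1,2])/m["K"][1,1]*d,d],-1);W=(P-m["t"])@m["R"]
w=W[243:258,268:296].reshape(-1,3);w=w[(w[:,2]>.055)&(w[:,2]<.1)]
print("grip",len(w),cv2.minAreaRect((w[:,:2]*1000).astype(np.float32)),f(w.mean(0)))
E
```

```text
now post (316.5, 220) lever (325.25, 226.5)
0.044 [315.5102, 217.562] [324.2064, 226.2074] diff [8.6962, 8.6455] grip end top [274.4034, 250.272]
0.048 [316.3584, 218.4053] [325.1028, 227.0987] diff [8.7444, 8.6934] grip end top [275.8058, 250.4245]
0.052 [317.2113, 219.2532] [326.0044, 227.995] diff [8.7931, 8.7418] grip end top [277.2083, 250.577]
0.055 [317.8541, 219.8922] [326.6839, 228.6705] diff [8.8298, 8.7783] grip end top [278.2602, 250.6914]
start diff [8.1909, 8.1431]
grip 155 ((601.1500854492188, 88.076416015625), (57.27246856689453, 21.366336822509766), 84.45250701904297) [0.6007, 0.0873, 0.0785]
```

```bash
python3 - <<'E'
from h import *
r.reach(np.array([.50,.25,.33]),quat(ex)); print(st())
p,d=crop("top","top8",280,225,400,295,6.5); crop("side","side8",285,220,395,320,5)
v,u=np.mgrid[0:480,0:640];m=optics.camera_model("top")
P=np.stack([(u-m["K"][0,2])/m["K"][0,0]*d,(v-m["K"][1,2])/m["K"][1,1]*d,d],-1);W=(P-m["t"])@m["R"]
for n,a in dict(fixed=(374,397,244,290,.1,.13),jaw=(348,362,244,285,.1,.135),noz=(360,376,250,275,.075,.15),post=(312,328,245,275,.155,.215),lev=(328,345,245,275,.155,.215)).items():
    w=W[a[2]:a[3],a[0]:a[1]].reshape(-1,3);w=w[(w[:,2]>a[4])&(w[:,2]<a[5])]
    if len(w): print(n,len(w),f(w.mean(0)),"along ey",f((w@ey).mean()))
b=cv2.convertScaleAbs(cv2.imread("pics/top8.png"),alpha=1.7);cv2.imwrite("pics/top8.png",b)
E
```

```text
(13.92, [0.5001, 0.2497, 0.3297], [0.6, -0.0, -0.6], 0.0851)
fixed 600 [0.5521, -0.1806, 0.1171] along ey -0.1119
jaw 473 [0.5616, -0.1027, 0.1221] along ey -0.0335
noz 213 [0.5644, -0.1393, 0.1133] along ey -0.0695
post 32 [0.5726, -0.0092, 0.1924] along ey 0.0607
lev 37 [0.5687, -0.0487, 0.196] along ey 0.021
```

View pics/top8.png

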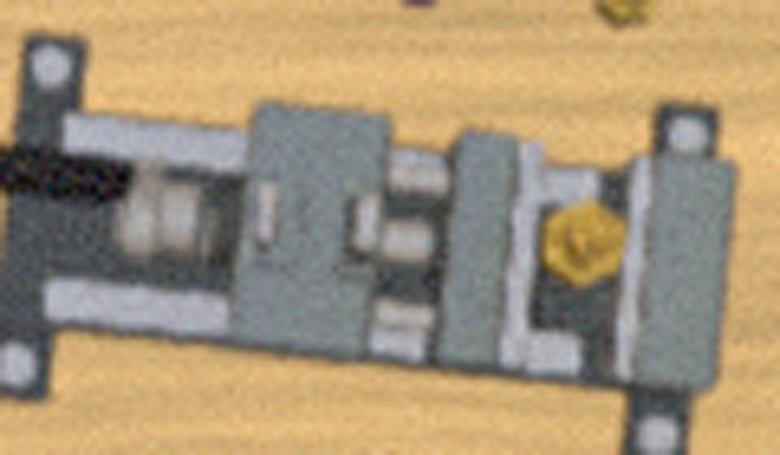

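The top crop shows the carriage has moved 48 mm. The nozzle hexagon spans (543..625) and is flush with the fixed face at about 624. The jaw face is at about 532, a few mm clear because of the rack pitch. Lever to post is 39.7 mm (39.2 at the start), so the lever is fully back. Next, the crank grip at about (.6006, .0819, .070).

```bash
cat > cr.py <<'E'
from h import *
import json
out=.008
def circ(C,a,R=.038): return np.array(C)+R*(-np.sin(a)*ex+np.cos(a)*ez)
def tan(a): return -np.cos(a)*ex-np.sin(a)*ez
def rad(a): return -np.sin(a)*ex+np.cos(a)*ez
def F(bias,n=3):
    L=[]
    for _ in range(n): L.append(r.read_state()["contact_force"]); r.hold(.02)
    return np.mean(L,0)-bias
def step(S,da,speed=.05,mf=None):
    S["a"]+=da; hit=r.move_straight(circ(S["C"],S["a"]),None,speed=speed,max_force=mf)
    f_=F(np.array(S["bias"])); a=S["a"]; Ft,Fr,Fy=-f_@tan(a),f_@rad(a),f_@ey
    # radial give: shift the assumed centre along the push, ~0.04 mm per N
    S["C"]=(np.array(S["C"])+rad(a)*np.clip(Fr*4e-5,-6e-4,6e-4)+ey*np.clip(Fy*4e-5,-6e-4,6e-4)).tolist()
    e=np.array(r.read_state()["eef_pos"])-np.array(S["C"]); aa=np.arctan2(-e@ex,e@ez)%(2*np.pi)
    print(f"a {np.degrees(a):.0f} act {np.degrees(aa):.1f} rr {np.hypot(e@ex,e@ez)*1e3:.1f} Ft {Ft:.1f} Fr {Fr:.1f} Fy {Fy:.1f} hit {hit} t {r.read_state()['time_s']:.1f}")
    return Ft
def save(S): json.dump(S,open("S.json","w"))
def load(): return json.load(open("S.json"))
E
python3 - <<'E'
from cr import *
g=np.array([.6006,.0819,.070])+out*ey; q=quat(ex)
ax=np.array([.5850,.0819,.105])+out*ey+ez*.006
r.reach(g+ez*.19,q); command_gripper(.055); print(st())
print(r.move_straight(g+ez*.006,q,speed=.12,max_force=8),st())
r.hold(.2); bias=F(0,5)
command_gripper(.0,force=30); r.hold(.1); print(st(), f(bias))
S=dict(C=ax.tolist(),a=float(np.arctan2(-.0155,-.0347)%(2*np.pi)),bias=bias.tolist())
for k in range(4): step(S,np.radians(8),mf=25)
save(S)
E
```

```text
(15.25, [0.6014, 0.0905, 0.2604], [0.7, 0.1, 0.9], 0.055)
False (16.93, [0.602, 0.0899, 0.0768], [0.2, 0.1, -0.4], 0.0553)
(17.71, [0.6013, 0.0899, 0.0761], [-2.6, -0.2, 2.6], 0.0211) [-0.1741, 0.1702, -0.2403]
a 212 act 210.4 rr 38.1 Ft 4.0 Fr -2.9 Fy 0.9 hit False t 18.0
a 220 act 218.4 rr 38.1 Ft 4.2 Fr -2.0 Fy 0.0 hit False t 18.3
a 228 act 227.1 rr 38.1 Ft 4.0 Fr -2.2 Fy -1.6 hit False t 18.6
a 236 act 235.8 rr 38.1 Ft 4.5 Fr -2.5 Fy -3.0 hit False t 18.9
```

It runs free at about 4–5 N with little radial force, and the grip seems to creep with the screw lead. I'll continue with the lead followed and smaller steps once it bites.

```bash
python3 - <<'E'
from cr import *
S=load(); hist=[]
for k in range(60):
    da=np.radians(10)
    if hist and hist[-1]>6.3: da=np.radians(3)
    S["C"]=(np.array(S["C"])-ey*.012*da/(2*np.pi)).tolist()
    hist.append(step(S,da,speed=.05 if da>.1 else .03,mf=25))
    save(S)
    if hist[-1]>8 or r.read_state()["time_s"]>42: break
E
```

```text
a 246 act 246.9 rr 38.1 Ft 3.6 Fr -3.4 Fy -2.6 hit False t 19.3
a 256 act 257.5 rr 38.2 Ft 2.8 Fr -4.1 Fy -2.8 hit False t 19.6
a 266 act 267.9 rr 38.3 Ft 1.6 Fr -4.9 Fy -2.2 hit False t 19.9
a 276 act 278.0 rr 38.5 Ft 1.1 Fr -5.4 Fy -2.1 hit False t 20.3
a 286 act 287.8 rr 38.6 Ft -0.7 Fr -5.4 Fy -2.1 hit False t 20.6
a 296 act 297.3 rr 38.6 Ft -2.0 Fr -4.8 Fy -1.3 hit False t 20.9
a 306 act 306.7 rr 38.6 Ft -0.6 Fr -3.5 Fy -0.5 hit False t 21.3
a 316 act 316.4 rr 38.5 Ft 0.9 Fr -2.2 Fy 0.7 hit False t 21.6
a 326 act 326.3 rr 38.4 Ft 1.8 Fr -2.2 Fy 1.8 hit False t 21.9
a 336 act 336.1 rr 38.3 Ft 2.2 Fr -1.3 Fy 1.5 hit False t 22.3
a 346 act 345.9 rr 38.2 Ft 2.5 Fr -1.7 Fy 0.9 hit False t 22.6
a 356 act 355.7 rr 38.2 Ft 3.7 Fr -3.1 Fy 2.7 hit False t 22.9
a 366 act 5.5 rr 38.2 Ft 3.9 Fr -3.3 Fy 4.0 hit False t 23.3
a 376 act 14.9 rr 38.3 Ft 4.2 Fr -4.4 Fy 4.6 hit False t 23.6
a 386 act 24.3 rr 38.3 Ft 3.5 Fr -4.3 Fy 5.3 hit False t 23.9
a 396 act 33.7 rr 38.3 Ft 3.2 Fr -4.1 Fy 5.6 hit False t 24.3
a 406 act 43.4 rr 38.1 Ft 3.7 Fr -2.2 Fy 6.3 hit False t 24.6
a 416 act 53.4 rr 38.0 Ft 3.7 Fr -1.2 Fy 6.7 hit False t 24.9
a 426 act 63.5 rr 37.8 Ft 3.7 Fr -0.3 Fy 6.5 hit False t 25.3
a 436 act 73.8 rr 37.7 Ft 4.1 Fr -0.7 Fy 6.6 hit False t 25.6
a 446 act 84.0 rr 37.6 Ft 4.1 Fr -0.9 Fy 7.0 hit False t 25.9
a 456 act 94.2 rr 37.5 Ft 3.6 Fr -0.6 Fy 7.3 hit False t 26.3
a 466 act 104.3 rr 37.5 Ft 4.2 Fr -1.5 Fy 7.1 hit False t 26.6
a 476 act 114.4 rr 37.6 Ft 5.2 Fr -1.7 Fy 6.1 hit False t 26.9
a 486 act 124.3 rr 37.6 Ft 6.4 Fr -1.7 Fy 6.2 hit False t 27.3
a 489 act 126.8 rr 37.7 Ft 9.0 Fr -2.3 Fy 6.0 hit False t 27.6
```

It is biting: about 2.6 N per 3°. I continue in 1° steps to about 11 N.

```bash
python3 - <<'E'
from cr import *
S=load()
r.hold(.2); print("rest",f(-F(np.array(S["bias"]),5)@tan(S["a"])))
for k in range(10):
    Ft=step(S,np.radians(1),speed=.01,mf=8); save(S)
    if Ft>10.7: break
r.hold(.3); f_=F(np.array(S["bias"]),8); print("rest Ft",-f_@tan(S["a"]),f(f_),st())
E
```

```text
rest 8.9629
a 490 act 127.6 rr 37.8 Ft 10.6 Fr -2.4 Fy 4.5 hit False t 28.2
a 491 act 128.5 rr 37.9 Ft 10.9 Fr -2.9 Fy 3.9 hit False t 28.5
rest Ft 11.406045437372558 [-4.6945, 4.3177, 10.6102] (28.9, [0.5552, 0.0889, 0.0868], [-4.8, 4.5, 9.7], 0.0207)
```

It reads 11.4 N along the circle. I let go, back off and check.

```bash
python3 - <<'E'
from h import *
command_gripper(.05); print(st())
p=np.array(r.read_state()["eef_pos"]); r.move_straight(p+ez*.2,None,speed=.2); r.reach(np.array([.45,.27,.36]),quat(ex)); print(st())
p,d=crop("top","top9",270,225,400,295,6); crop("side","side9",250,200,430,380,3.3)
v,u=np.mgrid[0:480,0:640];m=optics.camera_model("top")
P=np.stack([(u-m["K"][0,2])/m["K"][0,0]*d,(v-m["K"][1,2])/m["K"][1,1]*d,d],-1);W=(P-m["t"])@m["R"]
for n,a in dict(fixed=(374,397,244,290,.1,.13),jaw=(348,364,244,285,.1,.135),noz=(361,376,250,275,.075,.15),post=(308,328,245,275,.155,.215),lev=(328,345,245,275,.155,.215)).items():
    w=W[a[2]:a[3],a[0]:a[1]].reshape(-1,3);w=w[(w[:,2]>a[4])&(w[:,2]<a[5])]
    if len(w): print(n,len(w),f(w.mean(0)),"along ey",f((w@ey).mean()))
a=cv2.convertScaleAbs(cv2.imread("pics/top9.png"),alpha=1.7);b=cv2.imread("pics/side9.png")
cv2.imwrite("pics/c9.png",np.vstack([cv2.resize(a,(520,280)),cv2.resize(b[130:450,100:],(520,320))]))
E
```

```text
(29.29, [0.556, 0.088, 0.0852], [0.1, -0.2, -0.2], 0.0498)
(31.33, [0.4504, 0.2693, 0.3591], [-0.1, -0.3, 0.5], 0.0497)
fixed 600 [0.5521, -0.1806, 0.1172] along ey -0.1119
jaw 508 [0.5597, -0.1072, 0.1216] along ey -0.0382
noz 231 [0.5642, -0.1384, 0.1154] along ey -0.0686
post 30 [0.5728, -0.0074, 0.1924] along ey 0.0625
lev 37 [0.5681, -0.0468, 0.1957] along ey 0.0228
```

View pics/c9.png

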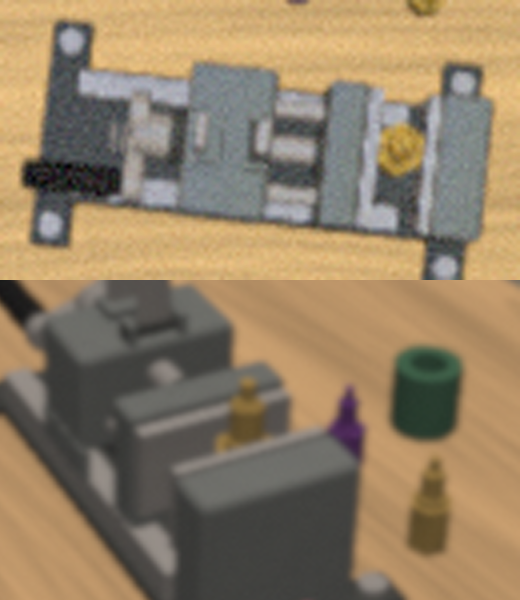

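The top half shows the nozzle at (402,148) filling the gap between the jaw plates (380 and 428), and the side half shows it upright. The lever is at rest, the carriage has backed 1.8 mm onto its dog, and the other items I can see (coupler, purple, small brass) have not moved. Handing in.

```bash
python3 - <<'E'
from h import *
r.finish_job(); print(st())
E
```

```text
the job is handed in; nothing more can be done
the job is handed in; nothing more can be done
```

The nozzle body is gripped upright against the fixed jaw at about 11 N on the crank. The vise is locked and the job was handed in at about 31 s. No verdict is reported.

**What I did:** I squeezed the lever and slid the jaw until it stopped hard, with the nozzle against the fixed jaw. I then let the lever spring back and wound the crank clockwise about 285°, and let go.

**Last checks:**
- **Tightness:** the force along the crank's circle read 10.9 N at the last step and 11.4 N at rest, inside the 10–12 N band.
- **Lever and lock:** lever to post measures 39.7 mm, against 39.2 mm before I started, so the lever is fully back. The carriage backed 1.8 mm onto its dog, within the 2 mm of play.
- **Nozzle and surroundings:** it stands upright between the two jaw plates. The coupler and the other nozzles I could see had not moved. I did not look closely at the mallet and the box again, but nothing went near them.

**What failed or disagreed:**
- **First squeeze:** made too low on the blades, it did not free the dog. The push moved the carriage only 1–2 mm, so I gripped again 10 mm higher, and it then slid.
- **Slide distance:** the hand travelled 54 mm, but the images show the carriage moved 48 mm. The jaw sat a few mm clear of the nozzle after release; the crank closed that gap.
- **Jaw advance:** 285° of crank should drive the jaw 9.5 mm, but the depth images show only about 6.5 mm relative to the carriage, possibly because the image window cut off part of the jaw.
- **Crank force:** the readings dipped below 0 N for part of the free-running turn, so the force figures are not exact.

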